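# Blow-dry a mixing cup on the air peg

### The job

Dry the washed metal mixing cup: lift it out of the wooden cradle where it lies draining, set it upside down over the upright drying peg so that its rim sits flat on the round foot, and let go of it. Then pull the air valve's spring-return stirrup handle out until its pointer stands between the two gauge posts, and keep it there: finish while still holding the handle at that mark. Leave the tin, the brush and the sanding block where they are.

Things in the scene. Friction and masses are not known exactly. Their poses are not given: they have to be found in the camera images.
- cup: Straight round bare aluminium cup, 50 mm outside diameter, 90 mm long, wall 3 mm, floor 5 mm, 60 to 130 g. Origin: centre of the outside of its closed bottom; z runs along its axis from bottom to open mouth. Starts lying in the cradle, mouth away from the robot and 25 degrees below level; rightly placed, its z points straight down.
- cup_rim (a point): Centre of the cup's open mouth, 90 mm from cup's origin along the cup's z axis.
- cradle: Fixed wooden draining cradle: base 110 x 80 x 8 mm; above it two battens (42 mm over their outer faces) slope 25 degrees down towards the cradle's +x, with a low lip at the lower end. The cup lies on them against the lip, its axis over the cradle's x axis, its bottom's centre 89 mm and its mouth's centre 51 mm above the bench. Origin: centre of the underside, on the bench.
- seat (a point): Centre of the top of the peg's round metal foot (fixed disc, 80 mm diameter), where the cup's rim must sit; 15 mm above the bench. The steel peg, 24 mm diameter, rises 65 mm above this point, its last 14 mm tapering to 12 mm. A seated cup has its closed bottom 90 mm above this point and clears the peg's tip.
- peg_tip (a point): Centre of the top end of the peg, 80 mm above the bench.
- valve: Fixed air valve: grey block 80 (x) x 110 (y) mm, top 110 mm above the bench, on a dark steel plate 10 mm thick reaching from x = -190 to +55 mm and y = -85 to +60 mm. Origin: on the bench under the block's centre. The handle comes out of the block's face at x = -40 mm and is pulled along the valve's -x axis, roughly towards the robot.
- stirrup: U-shaped pull handle: level steel bar, 14 mm diameter, 94 mm long along y, on two 8 mm rods (72 mm free between) that slide into the valve. Origin: middle of the bar, 85 mm above the bench; axes as the valve's. Fully in (start) the bar is 57 mm off the block's face; slides 75 mm out to a stop. Spring force 5 N fully in, plus 1.2 N per 10 mm; let go, it goes back in.
- pointer (a point): Tip of the small steel blade (4 mm thick) that sticks out in line with the bar at its -y end, 66 mm from the bar's middle. It moves with the handle.
- mark (a point): Midway between the tops (85 mm above the bench) of the two fixed gauge posts, 8 mm diameter, 24 mm between centres along the valve's x axis, 16 mm clear; 9 mm beyond the pointer tip in -y. Axes as the valve's. The pointer is on the mark when both are at the same place along the valve's x axis: 35 to 55 mm of pull, different each time.
- tin: Bystander: closed finish tin with a paper label, diameter 80 mm, 100 mm high, standing. Origin: centre of the underside. Leave alone.
- brush: Bystander: brush lying flat on the bench near the robot, under 30 mm high. Leave alone.
- sander: Bystander: cork sanding block 110 x 65 x 35 mm. Origin: centre of the underside. Leave alone.

How it is judged:
By the outcome, as a careful person would: the job done as asked, in the order asked, and still so for the second after the job is handed in, while the arm keeps its last pose, push and grip.
It also fails if it takes over 64 s, if anything falls off the work surface, if the arm or the gripper's body presses on something with over 40 N, if the wrist force passes 120 N, or if a joint passes its speed limit or range.

### The arm

A 6-joint arm with a two-finger parallel gripper is mounted at the origin on the work surface. World frame = base frame: x ahead of the robot, y to its left, z up, the work surface at z = 0. Lengths are in mm, angles in rad, forces in N, time in s.
With the tool pointing down it reaches from about 350 to 975 mm from the base axis. Payload 7.1 kg.
Tool frame: the origin (TCP) lies midway between the tips of the shut fingers; the grasp point (between the pads) lies 19 mm behind it; z points along the fingers, y is the line along which they close (so a half turn about z gives the same grasp; the last joint's range is limited). The gripper opens to 88 mm and grips with 3 to 60 N. Pads are 20 mm wide; open, the fingers measure 115 mm over their backs; the gripper's body (75 mm by 178 mm) begins 61 mm behind the grasp point.
Start: joints at [-1.344, 0.423, 1.63, -0, 1.089, -0.019], TCP at [152.102, -606.193, 222.675] pointing down, gripper open.
Joint ranges: [-3, 3], [-0.9, 2.11], [0.09, 2.58], [-1.31, 4.45], [0.11, 2.69], [-2.54, 2.54]. Speed limits (rad/s): [2.39, 2.39, 3.01, 3.14, 3.14, 3.14].

### API

Orientations are given as a rotation vector (axis times angle).
In Python, from workcell import ctrl gives the robot as it stands. The module is installed in compiled form; this text tells all that it offers.
- The arm moves only by the tool apply_moves, never from a script. Its argument "targets" is a list of rows, each a list of 3 entries, a list of its own where there are three numbers: the opening, from -1 (shut) to 1 (fully open), then the shift along the tool's x, y, z normalised to -1 to 1, where 1 is 5 cm, then the turn, a rotation vector about the tool's x, y, z normalised to -1 to 1, where 1 is 90 degrees. In form: [[jaw, [x, y, z], [wx, wy, wz]], ...]. A call has 1 to 8 rows; each row shifts and turns the commanded pose from where the row before left it, along the tool's axes as they then stand; what a row does not reach is not made up. A row lasts 1/8 s, in which the tool goes at most 62.5 mm and 10.7 degrees, less where a joint would pass 70% of its speed; a pose out of reach is approached as far as the arm can. A call with a number of a shift or a turn outside -1 to 1 is refused whole. A call with a gripper value outside its range is refused whole. The fingers move at their own pace and stop on an object; the grip force is fixed at half the most. Time passes only in rows, so rows that do not move let the fingers close. It gives the time, the measured TCP pose, the force, the opening and the grip force at its end, in the units of the state.
- ctrl.get_obs(): the state, without advancing time (a new reading comes with each control period).
- ctrl.get_image(name): name is "side" or "top"; returns a dict with "pixels" (480x640x3 uint8, blue, green, red), "camera_matrix" (3x3 intrinsics, pixels), "k1" (the pictures are not rectified: a ray, as slopes to the right and down, at radius r is drawn at 1 + k1 r^2 times it, then the intrinsics apply), "view" (4x4, takes a point from world to camera coordinates). Camera axes: x right, y down, z forward; pixel columns grow to the right and rows downward; lengths in mm; the calibration is good to about 2 mm. A picture is of the moment at which its call begins. There is no depth.
- ctrl.close_job(): hands the job in; it is judged then, once.
Trained networks look in the newest picture that a camera, given by its name, has taken for a name from the list of things; names that differ only in an ending like _2 or _b are one class to them, and where a whole thing is asked for, a point or a joint stands for the part that bears it (a point fixed in the world has none). Each returns a list of dicts, best first, with "score" (0 to 1); they miss things now and then, are a little off and sometimes report something else, mostly with a low value. They report only what shows in the picture. A call takes as long as a camera call.
- ctrl.masks_of(label, camera): "region" (480x640 bool, what is visible of it) and "bbox" ([left, top, right, bottom] in pixels, round what is visible of it).
- ctrl.pinpoint(label, camera): "xy" ([column, row] in pixels: a listed point, or the origin of a listed thing).
The state is a dict: "t": time; "qpos": joint angles; "qvel": joint speeds; "joint_torque": joint torques, N m; "ee_pos": TCP position; "orientation": TCP orientation; "ft_force": force on the tool from outside, world axes, zero at the start; "moment": the same for the moment, N m; "width": finger opening in mm; "grasp_force": force on a finger pad.
Only numpy, scipy, OpenCV 4.12 (cv2) and the standard library are available. Lean on these libraries where they do the work, as an engineer would, in place of code of your own. Each camera call takes 0.05 s, during which the arm holds its last target. There are 200 camera calls.

## Working session

There is one attempt and no reset: what is moved stays moved. The work goes in short steps, Python scripts to look and compute and a tool call to move; the robot and the scene stay as the last step left them, time stands still between calls to the robot, and variables do not carry over. Pictures are saved under pics/ and viewed, at most 10 in all, crops included, and the job is handed in when it is done.

Besides the shell and the picture viewer there is one more tool, called after ">>>" as name([rows], argument=value, ...), one row to a line, values as JSON. apply_moves: Moves the arm, as the interface text tells. Scaled input: -1 to 1 covers 5 cm each way for a shift and 90 degrees each way for a turn. Its arguments: {"type":"object","properties":{"targets":{"type":"array"}},"required":["targets"]}

```bash
mkdir -p pics; cat > h.py <<'E'
import numpy as np, cv2
from workcell import ctrl
from scipy.spatial.transform import Rotation as R
from scipy.optimize import least_squares
def cam(n): return ctrl.get_image(n)
def proj(im,P):
    P=np.atleast_2d(P); c=P@im['view'][:3,:3].T+im['view'][:3,3]
    s=c[:,:2]/c[:,2:]; s=s*(1+im['k1']*(s**2).sum(1,keepdims=True))
    K=im['camera_matrix']; return s@K[:2,:2].T+K[:2,2]
def ray(im,uv):
    K=im['camera_matrix']
    d=(np.linalg.inv(K)@[uv[0],uv[1],1])[:2]; s=d.copy()
    for _ in range(30): s=d/(1+im['k1']*(s@s))
    Rm=im['view'][:3,:3]; return -Rm.T@im['view'][:3,3], Rm.T@np.r_[s,1]
def atz(im,uv,z):
    o,d=ray(im,uv); return o+d*(z-o[2])/d[2]
def tri(a,ua,b,ub):
    o1,d1=ray(a,ua); o2,d2=ray(b,ub)
    t=np.linalg.lstsq(np.c_[d1,-d2],o2-o1,rcond=None)[0]
    p,q=o1+t[0]*d1,o2+t[1]*d2; return (p+q)/2,np.linalg.norm(p-q)
E
python3 - <<'E'
from h import *
np.set_printoptions(precision=1,suppress=True)
S,T=cam('side'),cam('top')
for n,i in(('side',S),('top',T)):
    cv2.imwrite(f'pics/{n}0.png',i['pixels']); print(n,ray(i,(320,240)),i['k1'])
for l in ['cup','cup_rim','cradle','seat','peg_tip','valve','stirrup','pointer','mark','tin','brush','sander']:
    a,b=ctrl.pinpoint(l,'side'),ctrl.pinpoint(l,'top')
    f=lambda q:[(np.round(x['xy'],1).tolist(),round(x['score'],2)) for x in q[:2]]
    print(l,f(a),f(b),tri(S,a[0]['xy'],T,b[0]['xy']) if a and b else '')
print(ctrl.get_obs())
E
```

```text
side (array([ 424.7, -650. ,  667.9]), array([ 0.2,  0.7, -0.7])) -0.0474367048880997
top (array([ 445.4,  -14.1, 1091.7]), array([ 0.1, -0. , -1. ])) -0.10536614787209818
cup [([265.8, 137.3], 0.65), ([207.0, 201.1], 0.39)] [([157.4, 254.6], 0.74), ([352.5, 318.4], 0.29)] (array([528. , 287.5,  91.5]), np.float64(7.258816860211787))
cup_rim [([304.4, 148.9], 0.76), ([356.4, 309.7], 0.34)] [([158.6, 220.4], 0.93)] (array([611.6, 301.2,  41.6]), np.float64(3.940813507411773))
cradle [([281.9, 165.4], 0.59)] [([166.5, 243.3], 0.57)] (array([561. , 292.6,   8.8]), np.float64(5.130498388520397))
seat [([297.9, 233.5], 0.89), ([226.9, 313.5], 0.42)] [([281.9, 250.5], 0.78)] (array([546.1,  36.8,  25.8]), np.float64(4.254504543725893))
peg_tip [([293.1, 212.1], 0.63)] [([275.2, 244.2], 0.91)] (array([547.4,  49.1,  70.8]), np.float64(11.188801001000158))
valve [([414.2, 345.1], 0.65)] [([402.8, 188.3], 0.76), ([274.6, 247.4], 0.68)] (array([ 686.8, -235.8,    0.5]), np.float64(2.6584540254169053))
stirrup [([356.0, 305.2], 0.79), ([292.8, 207.6], 0.52)] [([399.4, 223.4], 0.77), ([158.2, 21
[... 385 characters left out ...]
65.2, 170.5, -10.7]), np.float64(7.09588064352056))
brush [([229.5, 309.0], 0.61)] [([352.2, 316.6], 0.76)] (array([ 401.2, -113.9,   15.8]), np.float64(3.0486447327203297))
sander [([208.7, 197.5], 0.57)] [([206.5, 326.7], 0.97), ([224.6, 155.0], 0.46)] (array([383. , 201.8,  11. ]), np.float64(4.036942613998319))
{'t': 1.3, 'qpos': array([-1.3,  0.4,  1.6,  0. ,  1.1, -0. ]), 'qvel': array([ 0., -0.,  0.,  0.,  0., -0.]), 'joint_torque': array([ -0. , -54.5, -27.4,   0.1,   0. ,  -0. ]), 'ee_pos': array([ 152.1, -606.2,  222.7]), 'orientation': array([-3.1, -0.4, -0. ]), 'ft_force': array([-0.5, -0.1,  0.7]), 'moment': array([ 0.,  0., -0.]), 'grasp_force': 0.0, 'width': 87.86588850324617}
```

View pics/side0.png

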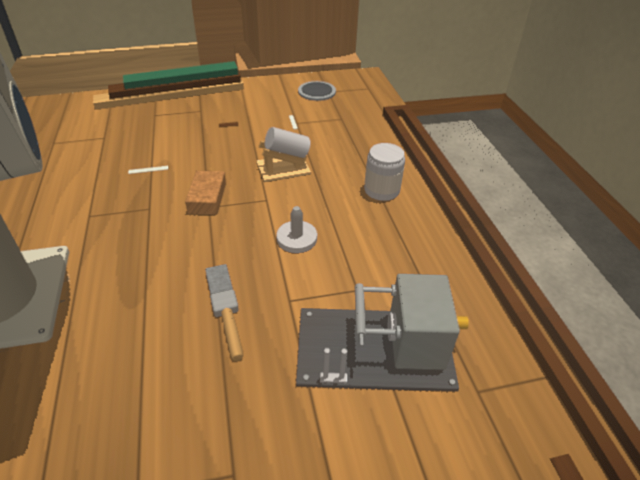

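View pics/top0.png

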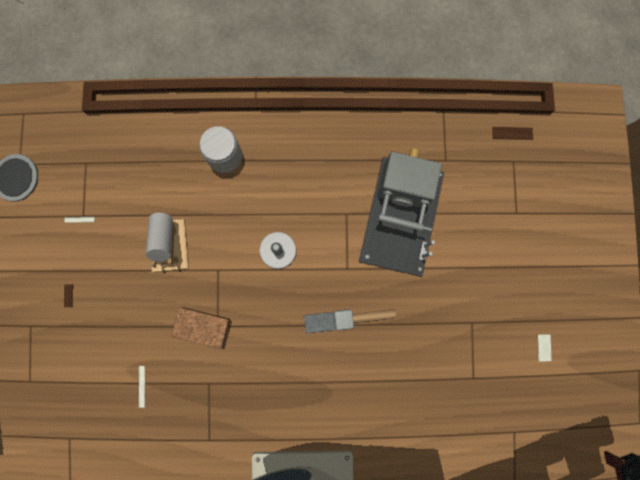

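The pictures match the network hits: the cup lies in its cradle at about (285,143) side and (158,238) top, the peg is at (297,225)/(278,250), and the stirrup bar and posts are at (358,310)/(403,223). Next I fit the known shapes to the masks to get accurate poses.

```bash
cat > fit.py <<'E'
from h import *
from scipy.optimize import minimize
np.set_printoptions(precision=2,suppress=True)
def hull(im,P,m,U=4):
    q=cv2.convexHull((proj(im,P)*U).astype(np.float32).reshape(-1,1,2))
    cv2.fillConvexPoly(m,np.round(q).astype(np.int32),1)
def draw(im,parts,U=4):
    m=np.zeros((480*U,640*U),np.uint8)
    for P in parts: hull(im,P,m,U)
    return cv2.resize(m.astype(np.float32),(640,480),interpolation=cv2.INTER_AREA)
def box(x0,x1,y0,y1,z0,z1): return np.array([[x,y,z] for x in(x0,x1) for y in(y0,y1) for z in(z0,z1)],float)
a=np.linspace(0,2*np.pi,60)
def ring(r,z): return np.c_[r*np.cos(a),r*np.sin(a),0*a+z]
def pose(p,P): return P@R.from_euler('z',p[2]).as_matrix().T+[p[0],p[1],0]
cupP=np.r_[ring(25,0),ring(25,90)]
cupT=R.from_euler('y',90+25,degrees=True).as_matrix()
def cup(p): # p: cup bottom xy, yaw; height p[3]
    return [pose(p,cupP@cupT.T+[0,0,p[3]])]
def foot(p): return [pose([p[0],p[1],0],np.r_[ring(40,0),ring(40,15)]),pose([p[0],p[1],0],np.r_[ring(12,15),ring(12,66),ring(6,80)])]
def valve(p): return [pose(p,box(-190,55,-85,60,0,10)),pose(p,box(-40,40,-55,55,0,110))]
def fit(model,p0,masks,step):
    def c(p):
        s=0
        for im,m in masks:
            d=draw(im,model(p)); s+=1-np.minimum(d,m).sum()/np.maximum(d,m).sum()
        return s
    p0=np.array(p0,float); sim=np.vstack([p0]+[p0+np.eye(len(p0))[i]*step[i] for i in range(len(p0))])
    r=minimize(c,p0,method='Nelder-Mead',options=dict(initial_simplex=sim,xatol=.05,fatol=1e-5,maxiter=250)); return r.x,r.fun
E
cat > m1.py <<'E'
from fit import *
S,T=cam('side'),cam('top')
def mk(l):
    o=[]
    for n,i in(('side',S),('top',T)):
        r=ctrl.masks_of(l,n)
        if r: print(l,n,r[0]['score'],r[0]['bbox'],r[0]['region'].sum()); o.append((i,r[0]['region'].astype(float)))
    return o
for l,mod,p0,st in (('cup',cup,[528,288,.15,89],[8,8,.1,5]),('peg_tip',foot,[547,40],[6,6]),('valve',valve,[680,-235,-.2],[8,8,.08])):
    M=mk(l)
    if not M: continue
    for m in [M]+[[x] for x in M]:
        q=fit(mod if l!='cup' or len(m)>1 else (lambda p:cup([*p[:3],89])),p0 if l!='cup' or len(m)>1 else p0[:3],m,st); print(l,len(m),q)
E
python3 m1.py
```

```text
cup side 0.87 [264.9, 126.7, 312.1, 158.1] 938
cup top 0.62 [147.6, 209.5, 171.3, 255.8] 1100
cup 2 (array([531.3 , 287.36,   0.07,  89.64]), np.float64(0.13025034688224946))
cup 1 (array([531.61, 289.55,   0.03]), np.float64(0.06198347107438018))
cup 1 (array([530.74, 286.17,   0.11]), np.float64(0.05569906360994514))
peg_tip side 0.83 [275.7, 206.2, 320.1, 253.8] 1267
peg_tip top 0.91 [261.6, 232.5, 296.1, 270.7] 1005
peg_tip 2 (array([547.28,  47.67]), np.float64(0.12638569679963885))
peg_tip 1 (array([547.92,  49.56]), np.float64(0.03125302839422428))
peg_tip 1 (array([546.16,  46.39]), np.float64(0.06487084012101463))
valve side 0.59 [297.0, 276.3, 470.1, 393.1] 14698
valve top 0.84 [360.5, 147.4, 446.6, 278.9] 7426
valve 2 (array([ 690.02, -235.29,   -0.25]), np.float64(0.13876243277753475))
valve 1 (array([ 690.86, -233.1 ,   -0.25]), np.float64(0.08698543726496277))
valve 1 (array([ 689.53, -235.52,   -0.25]), np.float64(0.045460502604763975))
```

```bash
cat >> h.py <<'E'
def toolR(pitch,yaw,flip=0):
    "pitch deg below level, yaw rad of heading, closing axis level"
    p=np.radians(pitch); z=np.array([np.cos(p)*np.cos(yaw),np.cos(p)*np.sin(yaw),-np.sin(p)])
    y=np.array([-np.sin(yaw),np.cos(yaw),0])*(-1 if flip else 1)
    return np.c_[np.cross(y,z),y,z]
def rows(p0,R0,p1,R1,n,jaw):
    out=[];p=np.array(p0,float);Rc=R0
    w=(R.from_matrix(R0.T@R1)).as_rotvec()
    for k in range(1,n+1):
        pt=p0+(p1-p0)*k/n; Rt=R0@R.from_rotvec(w*k/n).as_matrix()
        d=np.round(Rc.T@(pt-p)/50,2); r=np.round(R.from_matrix(Rc.T@Rt).as_rotvec()/(np.pi/2),3)
        p=p+Rc@d*50; Rc=Rc@R.from_rotvec(r*np.pi/2).as_matrix(); out.append([jaw,d.tolist(),r.tolist()])
    import json
    for i in range(0,n,8): print(json.dumps(out[i:i+8]))
    print('max',np.abs([o[1] for o in out]).max(),np.abs([o[2] for o in out]).max(),'end',p.round(1)); return p,Rc
E
python3 - <<'E'
from h import *
o=ctrl.get_obs(); R0=R.from_rotvec(o['orientation']).as_matrix(); print(R0.round(3),o['t'])
p,Rc=rows(o['ee_pos'],R0,np.array([480,-300,300.]),toolR(80,-.5,0),10,1)
rows(o['ee_pos'],R0,np.array([480,-300,300.]),toolR(80,-.5,1),10,1)
E
```

```text
[[ 0.97   0.243 -0.   ]
 [ 0.243 -0.97   0.   ]
 [-0.    -0.    -1.   ]] 1.7
[[1, [0.79, -0.43, -0.15], [-0.013, -0.005, -0.152]], [1, [0.86, -0.24, -0.17], [-0.014, -0.005, -0.152]], [1, [0.89, -0.02, -0.18], [-0.013, -0.006, -0.152]], [1, [0.87, 0.2, -0.18], [-0.013, -0.005, -0.152]], [1, [0.8, 0.4, -0.19], [-0.014, -0.005, -0.152]], [1, [0.68, 0.58, -0.18], [-0.013, -0.005, -0.152]], [1, [0.52, 0.73, -0.17], [-0.013, -0.005, -0.152]], [1, [0.33, 0.83, -0.16], [-0.013, -0.005, -0.152]]]
[[1, [0.12, 0.89, -0.14], [-0.014, -0.006, -0.152]], [1, [-0.09, 0.9, -0.12], [-0.013, -0.005, -0.152]]]
max 0.9 0.152 end [ 479.9 -299.8  299.8]
[[1, [0.79, -0.43, -0.15], [-0.004, 0.011, 0.047]], [1, [0.75, -0.49, -0.15], [-0.004, 0.01, 0.048]], [1, [0.71, -0.55, -0.14], [-0.004, 0.011, 0.047]], [1, [0.68, -0.59, -0.12], [-0.005, 0.01, 0.047]], [1, [0.63, -0.65, -0.12], [-0.004, 0.011, 0.048]], [1, [0.59, -0.69, -0.12], [-0.004, 0.011, 0.047]], [1, [0.53, -0.73, -0.11], [-0.004, 0.01, 0.047]], [1, [0.49, -0.76, -0.11], [-0.004, 0.011, 0.048]]]
[[1, [0.42, -0.8, -0.1], [-0.004, 0.01, 0.047]], [1, [0.37, -0.83, -0.11], [-0.004, 0.011, 0.048]]]
max 0.83 0.048 end [ 480.2 -299.9  300.3]
```

>>> apply_moves([
  [1,[0.79,-0.43,-0.15],[-0.004,0.011,0.047]],
  [1,[0.75,-0.49,-0.15],[-0.004,0.01,0.048]],
  [1,[0.71,-0.55,-0.14],[-0.004,0.011,0.047]],
  [1,[0.68,-0.59,-0.12],[-0.005,0.01,0.047]],
  [1,[0.63,-0.65,-0.12],[-0.004,0.011,0.048]],
  [1,[0.59,-0.69,-0.12],[-0.004,0.011,0.047]],
  [1,[0.53,-0.73,-0.11],[-0.004,0.01,0.047]],
  [1,[0.49,-0.76,-0.11],[-0.004,0.011,0.048]],
])

```text
t: 2.7
ee_pos: [415.5, -360.3, 285.1]
orientation: [3.051, -0.544, 0.214]
ft_force: [0.6, -0.2, -0.9]
width: 87.7
grasp_force: 0.0
```

```bash
python3 - <<'E'
from h import *
o=ctrl.get_obs(); R0=R.from_rotvec(o['orientation']).as_matrix(); print(o['qpos'].round(3),o['ee_pos'],R0.round(3),o['t'])
rows(o['ee_pos'],R0,np.array([480,-100,320.]),toolR(60,-.2,1),6,1)
E
```

```text
[-0.762  0.18   1.826  0.056  1.002  1.135] [ 415.52907171 -360.28840387  285.131962  ] [[ 0.929 -0.346  0.129]
 [-0.342 -0.938 -0.058]
 [ 0.141  0.01  -0.99 ]] 2.7
[[1, [-0.08, -0.89, -0.14], [0.006, 0.041, -0.015]], [1, [-0.05, -0.89, -0.13], [0.007, 0.04, -0.015]], [1, [-0.02, -0.89, -0.13], [0.006, 0.041, -0.015]], [1, [0.0, -0.89, -0.12], [0.007, 0.04, -0.016]], [1, [0.04, -0.9, -0.1], [0.006, 0.041, -0.015]], [1, [0.07, -0.89, -0.1], [0.006, 0.04, -0.015]]]
max 0.9 0.041 end [ 480.1 -100.1  320.2]
```

>>> apply_moves([
  [1,[-0.08,-0.89,-0.14],[0.006,0.041,-0.015]],
  [1,[-0.05,-0.89,-0.13],[0.007,0.04,-0.015]],
  [1,[-0.02,-0.89,-0.13],[0.006,0.041,-0.015]],
  [1,[0.0,-0.89,-0.12],[0.007,0.04,-0.016]],
  [1,[0.04,-0.9,-0.1],[0.006,0.041,-0.015]],
  [1,[0.07,-0.89,-0.1],[0.006,0.04,-0.015]],
])

```text
t: 3.45
ee_pos: [478.6, -99.7, 320.3]
orientation: [2.971, -0.294, 0.799]
ft_force: [0.4, -0.0, 0.0]
width: 87.8
grasp_force: 0.0
```

```bash
cat > kin.py <<'E'
from h import *
E=lambda a,t:R.from_euler(a,t).as_matrix()
def fk(q,k):
    r0,h,L1,c,L2,L3=k
    R1=E('z',q[0]);R2=R1@E('y',q[1]);R3=R2@E('y',q[2])
    w=R1@[r0,0,h]+R2@[0,0,L1]+R3@[c,0,L2]
    R6=R3@E('z',q[3])@E('y',q[4])@E('z',q[5]+OFF)
    return w+R6@[0,0,L3],R6
OFF=0
E
python3 - <<'E'
from h import *
import kin
o=ctrl.get_obs()
D=[([-1.344,.423,1.63,0,1.089,-.019],[152.102,-606.193,222.675],None),
([-.762,.18,1.826,.056,1.002,1.135],[415.53,-360.29,285.13],np.array([[.929,-.346,.129],[-.342,-.938,-.058],[.141,.01,-.99]])),
(o['qpos'],o['ee_pos'],R.from_rotvec(o['orientation']).as_matrix())]
print(o['qpos'].round(3),o['ee_pos'].round(1),o['t'])
for q,p,M in D[1:]:
    print(R.from_matrix(kin.fk(q,[0]*6)[1].T@M).as_rotvec().round(3))
f=lambda k:np.concatenate([kin.fk(q,k)[0]-p for q,p,_ in D])
r=least_squares(lambda k:np.r_[f(k),.01*(k-[0,300,400,0,400,200])],[0,300,400,0,400,200]); print(r.x.round(1),f(r.x).round(1))
E
```

```text
[-0.245 -0.121  2.148  0.043  0.59   1.494] [478.6 -99.7 320.3] 3.45
[ 0.    -0.     1.571]
[0.    0.    1.571]
[ 48.3 358.2 596.  145.3 451.  342.9] [-11.6  -2.8  -1.8  -7.5  -6.7  -1.9  -2.  -10.9   3.7]
```

```bash
sed -i 's/r0,h,L1,c,L2,L3=k/r0,h,L1,c,L2,L3,dy=k/; s/R1@\[r0,0,h\]/R1@[r0,dy,h]/; s/^OFF=0/OFF=np.pi\/2/' kin.py; cat >> kin.py <<'E'
LO=np.array([-3,-.9,.09,-1.31,.11,-2.54]);HI=np.array([3,2.11,2.58,4.45,2.69,2.54])
def ik(p,M,k,q0):
    f=lambda q:(lambda P,Q:np.r_[(P-p)/100,(R.from_matrix(Q.T@M)).as_rotvec()])(*fk(q,k))
    r=least_squares(f,np.clip(q0,LO+.01,HI-.01),bounds=(LO,HI)); return r.x,np.abs(r.fun).max()
E
python3 - <<'E'
from h import *
import kin
o=ctrl.get_obs()
D=[([-1.344,.423,1.63,0,1.089,-.019],[152.102,-606.193,222.675]),
([-.762,.18,1.826,.056,1.002,1.135],[415.53,-360.29,285.13]),
(o['qpos'],o['ee_pos'])]
f=lambda k:np.concatenate([kin.fk(q,k)[0]-p for q,p in D])
x0=np.array([50,360,590,145,450,340,11.])
r=least_squares(lambda k:np.r_[f(k),.005*(k-x0)],x0); k=r.x; print(k.round(1),f(k).round(1))
np.save('k.npy',k)
psi=.07; b=np.array([531,287.5,89.5]); ax=np.array([np.cos(psi)*.9063,np.sin(psi)*.9063,-.4226])
for pitch in (25,35,45,55):
  for flip in (0,1):
    M=toolR(pitch,psi,flip); tcp=b+ax*25+M[:,2]*19
    for q4,q6 in ((0,1.5),(0,-1.5),(3.1,-1.5),(3.1,1.5),(1.57,0)):
        for d in (0,):
            q,e=kin.ik(tcp-M[:,2]*d,M,k,np.array([.5,-.3,2.2,q4,.6,q6]))
            if e<.02: print(pitch,flip,q.round(2),round(e,3))
E
```

```text
[  4.2 315.4 563.9  82.5 482.6 310.   11.8] [-0.1  0.   0.   0.2  0.1 -0.1 -0.1 -0.1  0. ]
25 0 [0.72 0.84 2.19 3.83 1.05 1.49] 0.0
25 1 [ 0.72  0.84  2.19  3.83  1.05 -1.65] 0.0
25 1 [ 0.72  0.84  2.19  3.83  1.05 -1.65] 0.0
25 1 [ 0.72  0.84  2.19  3.83  1.05 -1.65] 0.0
35 0 [0.68 0.73 2.17 3.88 0.77 1.37] 0.0
35 1 [ 0.68  0.73  2.17  3.88  0.77 -1.77] 0.0
35 1 [ 0.68  0.73  2.17  3.88  0.77 -1.77] 0.0
35 1 [ 0.68  0.73  2.17  3.88  0.77 -1.77] 0.0
45 0 [0.64 0.65 2.12 4.05 0.51 1.15] 0.0
45 1 [ 0.64  0.65  2.12  4.05  0.51 -1.99] 0.0
45 1 [ 0.64  0.65  2.12  4.05  0.51 -1.99] 0.0
45 1 [ 0.64  0.65  2.12  4.05  0.51 -1.99] 0.0
55 0 [0.59 0.6  2.06 4.45 0.3  0.71] 0.011
55 1 [ 0.59  0.6   2.06  4.45  0.3  -2.43] 0.011
55 1 [ 0.59  0.6   2.06  4.45  0.3  -2.43] 0.011
```

```bash
python3 - <<'E'
from h import *
import kin
k=np.load('k.npy')
psi=.07; b=np.array([531,287.5,89.5]); ax=np.array([np.cos(psi)*.9063,np.sin(psi)*.9063,-.4226])
q0=ctrl.get_obs()['qpos']
for pitch in (60,70,80,90):
  for flip in (0,1):
    M=toolR(pitch,psi,flip); tcp=b+ax*38+M[:,2]*19
    for q4,q6 in ((.4,1.2),(-.4,-1.2),(-.4,1.2),(.4,-1.2)):
        q,e=kin.ik(tcp,M,k,np.array([.5,.2,2.0,q4,.6,q6]))
        if e<.02: 
            q2,e2=kin.ik(tcp-M[:,2]*100,M,k,q)
            print(pitch,flip,q.round(2),'pre',q2.round(2),round(e2,3))
            Mf=toolR(pitch+65,.09,flip); tf=np.array([547.3,47.7,15+52])+Mf[:,2]*19
            q3,e3=kin.ik(tf,Mf,k,q);q4_,e4=kin.ik(tf+[0,0,110],Mf,k,q)
            print('   final',q3.round(2),round(e3,3),q4_.round(2),round(e4,3));break
E
```

```text
60 0 [ 0.56  0.6   1.99 -1.26  0.25  0.12] pre [ 0.62  0.39  2.06 -0.87  0.35 -0.25] 0.0
   final [ 0.07  0.83  1.49 -0.01  1.43 -1.58] 0.0 [ 0.07  0.68  1.48 -0.01  1.59 -1.59] 0.0
70 0 [ 0.52  0.6   1.9  -0.44  0.36 -0.73] pre [ 0.55  0.4   1.94 -0.33  0.52 -0.83] 0.0
   final [ 0.07  0.92  1.39 -0.01  1.62 -1.58] 0.0 [ 0.07  0.77  1.38 -0.01  1.77 -1.59] 0.0
70 1 [ 0.52  0.6   1.9  -0.44  0.36  2.41] pre [ 0.55  0.4   1.94 -0.33  0.52  2.32] 0.0
   final [ 0.07  0.92  1.39 -0.01  1.62  1.56] 0.0 [ 0.07  0.77  1.38 -0.01  1.77  1.56] 0.0
80 0 [ 0.49  0.62  1.8  -0.13  0.57 -1.05] pre [ 0.5   0.45  1.8  -0.11  0.74 -1.07] 0.0
   final [ 0.07  1.01  1.29 -0.01  1.81 -1.58] 0.0 [ 0.07  0.86  1.3  -0.02  1.94 -1.59] 0.0
80 1 [ 0.49  0.62  1.8  -0.13  0.57  2.09] pre [ 0.5   0.45  1.8  -0.11  0.74  2.07] 0.0
   final [ 0.07  1.01  1.29 -0.01  1.81  1.56] 0.0 [ 0.07  0.86  1.3  -0.02  1.94  1.56] 0.0
90 0 [ 0.46  0.66  1.69  0.    0.79 -1.19] pre [ 0.46  0.52  1.65 -0.    0.97 -1.19] 0.0
   final [ 0.07  1.1   1.2  -0.02  1.98 -1.58] 0.0 [ 0.07  0.95  1.23 -0.02  2.1  -1.59] 0.0
90 1 [ 0.46  0.66  1.69 -0.    0.79  1.96] pre [ 0.46  0.52  1.65 -0.    0.97  1.96] 0.0
   final [ 0.07  1.1   1.2  -0.02  1.98  1.56] 0.0 [ 0.07  0.95  1.23 -0.02  2.1   1.56] 0.0
```

```bash
python3 - <<'E'
from h import *
psi=.07; b=np.array([531,287.5,89.5]); ax=np.array([np.cos(psi)*.9063,np.sin(psi)*.9063,-.4226])
o=ctrl.get_obs(); R0=R.from_rotvec(o['orientation']).as_matrix()
M=toolR(75,psi,1); t=b+ax*38+M[:,2]*19; print(t,M.round(3))
rows(o['ee_pos'],R0,t-M[:,2]*115,M,9,1)
E
```

```text
[570.26057667 290.25273797  55.0886093 ] [[ 0.964  0.07   0.258]
 [ 0.068 -0.998  0.018]
 [ 0.259 -0.    -0.966]]
[[1, [-0.2, -0.87, 0.28], [0.007, -0.019, -0.018]], [1, [-0.17, -0.88, 0.29], [0.008, -0.018, -0.017]], [1, [-0.14, -0.87, 0.31], [0.007, -0.019, -0.018]], [1, [-0.1, -0.87, 0.33], [0.007, -0.018, -0.017]], [1, [-0.07, -0.88, 0.33], [0.007, -0.019, -0.018]], [1, [-0.03, -0.87, 0.35], [0.008, -0.018, -0.017]], [1, [-0.0, -0.87, 0.35], [0.007, -0.019, -0.018]], [1, [0.03, -0.86, 0.37], [0.007, -0.018, -0.017]]]
[[1, [0.07, -0.85, 0.38], [0.007, -0.019, -0.018]]]
max 0.88 0.019 end [540.7 288.  166. ]
```

>>> apply_moves([
  [1,[-0.2,-0.87,0.28],[0.007,-0.019,-0.018]],
  [1,[-0.17,-0.88,0.29],[0.008,-0.018,-0.017]],
  [1,[-0.14,-0.87,0.31],[0.007,-0.019,-0.018]],
  [1,[-0.1,-0.87,0.33],[0.007,-0.018,-0.017]],
  [1,[-0.07,-0.88,0.33],[0.007,-0.019,-0.018]],
  [1,[-0.03,-0.87,0.35],[0.008,-0.018,-0.017]],
  [1,[-0.0,-0.87,0.35],[0.007,-0.019,-0.018]],
  [1,[0.03,-0.86,0.37],[0.007,-0.018,-0.017]],
])

```text
t: 4.45
ee_pos: [533.4, 245.5, 182.2]
orientation: [-3.106, -0.064, -0.45]
ft_force: [-0.1, -0.3, -0.2]
width: 88.1
grasp_force: 0.0
```

>>> apply_moves([
  [1,[0.07,-0.85,0.38],[0.007,-0.019,-0.018]],
  [1,[0,0,0],[0,0,0]],
])

```text
t: 4.7
ee_pos: [540.5, 288.8, 164.0]
orientation: [-3.105, -0.113, -0.402]
ft_force: [-0.2, -0.0, -0.6]
width: 87.9
grasp_force: 0.0
```

```bash
cat > m2.py <<'E'
from h import *
S=cam('side');T=cam('top')
a=S['pixels'][80:240,180:420];b=T['pixels'][160:320,60:300]
cv2.imwrite('pics/a.png',cv2.resize(np.vstack([a,b]),None,fx=1.8,fy=1.8,interpolation=cv2.INTER_CUBIC))
o=ctrl.get_obs(); R0=R.from_rotvec(o['orientation']).as_matrix(); print(o['t'],o['ee_pos'],R0.round(3),o['qpos'].round(2))
psi=.07; b=np.array([531,287.5,89.5]); ax=np.array([np.cos(psi)*.9063,np.sin(psi)*.9063,-.4226])
M=toolR(75,psi,1); t=b+ax*38+M[:,2]*19
rows(o['ee_pos'],R0,t,M,5,1)
E
python3 m2.py
```

```text
4.8 [539.87724168 286.44067683 164.88313354] [[ 0.965  0.07   0.254]
 [ 0.068 -0.998  0.017]
 [ 0.255  0.001 -0.967]] [ 0.53  0.39  1.87 -0.19  0.66  2.16]
[[1, [0.01, -0.01, 0.46], [0.0, 0.001, 0.0]], [1, [0.0, -0.0, 0.45], [0.0, 0.0, 0.0]], [1, [0.01, -0.01, 0.46], [0.0, 0.001, 0.0]], [1, [0.0, -0.01, 0.45], [0.001, 0.0, 0.0]], [1, [0.01, -0.01, 0.46], [-0.0, 0.001, 0.0]]]
max 0.46 0.001 end [570.4 290.5  55.1]
```

View pics/a.png

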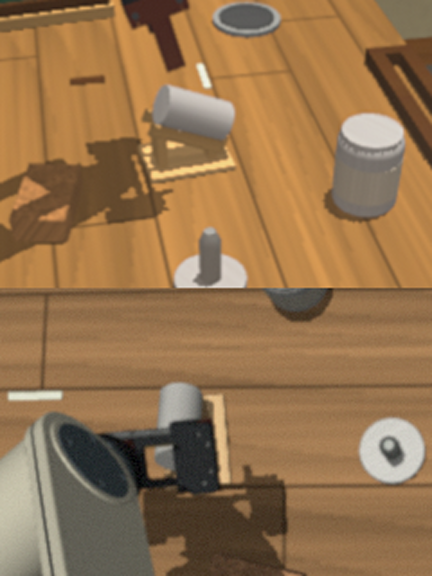

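The gripper sits squarely above the cup: in the crop, the fingers straddle the cup at about (160,455) in the top view and the tips show at about (170,50) in the side view. Going down now.

>>> apply_moves([
  [1,[0.0,0,0.46],[0,0,0]],
  [1,[0,0,0.46],[0,0,0]],
  [1,[0.0,0,0.46],[0,0,0]],
  [1,[0,0,0.45],[0,0,0]],
  [1,[0.0,0,0.45],[0,0,0]],
  [1,[0,0,0],[0,0,0]],
])

```text
t: 5.55
ee_pos: [568.7, 286.9, 54.3]
orientation: [-3.107, -0.107, -0.401]
ft_force: [-0.2, -1.0, 0.6]
width: 88.1
grasp_force: 0.0
```

>>> apply_moves([
  [-1,[0,0,0],[0,0,0]],
  [-1,[0,0,0],[0,0,0]],
  [-1,[0,0,0],[0,0,0]],
  [-1,[0,0,0],[0,0,0]],
  [-1,[0,0,0],[0,0,0]],
])

```text
t: 6.18
ee_pos: [571.1, 292.5, 57.6]
orientation: [-3.098, -0.111, -0.413]
ft_force: [-5.7, 12.3, 9.0]
width: 49.9
grasp_force: 30.0
```

```bash
python3 - <<'E'
from h import *
o=ctrl.get_obs(); R0=R.from_rotvec(o['orientation']).as_matrix(); print(o['ee_pos'],R0.round(3))
p,Rc=rows(o['ee_pos'],R0,o['ee_pos']+[-20,-2,135],toolR(75,.07,1),4,-1)
M=toolR(140,.07,1); t=np.array([547.3,47.7,190])+M[:,2]*19
rows(p,Rc,t,M,12,-1)
E
```

```text
[571.09793101 292.45156823  57.60957631] [[ 0.963  0.072  0.261]
 [ 0.068 -0.997  0.023]
 [ 0.262 -0.005 -0.965]]
[[-1, [0.08, -0.0, -0.68], [-0.001, -0.001, 0.0]], [-1, [0.08, 0.0, -0.68], [-0.001, -0.0, 0.0]], [-1, [0.08, 0.0, -0.67], [-0.0, -0.001, 0.0]], [-1, [0.07, 0.0, -0.68], [-0.001, -0.0, 0.001]]]
max 0.68 0.001 end [550.9 290.6 192.5]
[[-1, [-0.06, 0.4, 0.01], [-0.0, -0.06, -0.0]], [-1, [-0.06, 0.41, 0.01], [-0.0, -0.06, -0.0]], [-1, [-0.06, 0.4, 0.02], [-0.0, -0.061, -0.0]], [-1, [-0.06, 0.4, 0.03], [-0.0, -0.06, -0.0]], [-1, [-0.06, 0.41, 0.03], [-0.0, -0.06, -0.0]], [-1, [-0.05, 0.4, 0.04], [-0.0, -0.06, -0.0]], [-1, [-0.05, 0.4, 0.04], [-0.0, -0.06, -0.0]], [-1, [-0.04, 0.41, 0.04], [-0.0, -0.06, -0.0]]]
[[-1, [-0.04, 0.4, 0.05], [-0.0, -0.061, -0.0]], [-1, [-0.04, 0.41, 0.05], [-0.0, -0.06, -0.0]], [-1, [-0.03, 0.4, 0.06], [-0.0, -0.06, -0.0]], [-1, [-0.02, 0.4, 0.06], [-0.001, -0.06, 0.0]]]
max 0.41 0.061 end [532.6  46.8 177.6]
```

>>> apply_moves([
  [-1,[0.08,0,-0.4],[0,0,0]],
  [-1,[0.08,0,-0.7],[0,0,0]],
  [-1,[0.08,0,-0.8],[0,0,0]],
  [-1,[0.08,0,-0.8],[0,0,0]],
])

```text
t: 6.68
ee_pos: [549.7, 286.9, 191.3]
orientation: [-3.105, -0.109, -0.403]
ft_force: [0.4, -0.5, -1.0]
width: 50.2
grasp_force: 29.9
```

>>> apply_moves([
  [-1,[-0.06,0.4,0.01],[0,-0.06,0]],
  [-1,[-0.06,0.41,0.01],[0,-0.06,0]],
  [-1,[-0.06,0.4,0.02],[0,-0.061,0]],
  [-1,[-0.06,0.4,0.03],[0,-0.06,0]],
  [-1,[-0.06,0.41,0.03],[0,-0.06,0]],
  [-1,[-0.05,0.4,0.04],[0,-0.06,0]],
  [-1,[-0.05,0.4,0.04],[0,-0.06,0]],
  [-1,[-0.04,0.41,0.04],[0,-0.06,0]],
])

```text
t: 7.68
ee_pos: [538.4, 123.8, 181.0]
orientation: [3.026, 0.106, -0.772]
ft_force: [-0.3, -0.0, -0.8]
width: 50.4
grasp_force: 29.9
```

>>> apply_moves([
  [-1,[-0.04,0.4,0.05],[0,-0.061,0]],
  [-1,[-0.04,0.41,0.05],[0,-0.06,0]],
  [-1,[-0.03,0.4,0.06],[0,-0.06,0]],
  [-1,[-0.02,0.4,0.06],[0,-0.06,0]],
  [-1,[0,0,0],[0,0,0]],
  [-1,[0,0,0],[0,0,0]],
])

```text
t: 8.43
ee_pos: [532.3, 44.0, 175.5]
orientation: [2.819, 0.098, -1.316]
ft_force: [0.7, 0.1, -1.2]
width: 50.3
grasp_force: 29.9
```

```bash
cat > m3.py <<'E'
from fit import *
import sys
S=cam('side');T=cam('top')
a=S['pixels'][80:300,200:420];b=T['pixels'][140:360,180:400]
cv2.imwrite(f'pics/{sys.argv[1]}.png',cv2.resize(np.hstack([a,b]),None,fx=1.8,fy=1.8,interpolation=cv2.INTER_CUBIC))
o=ctrl.get_obs(); R0=R.from_rotvec(o['orientation']).as_matrix(); print(o['t'],o['ee_pos'],'grasp',o['ee_pos']-19*R0[:,2],o['width'],o['ft_force'],'\n',R0.round(3),o['qpos'].round(2))
for l in('cup','cup_rim'):
    A,B=ctrl.pinpoint(l,'side'),ctrl.pinpoint(l,'top')
    print(l,[(x['xy'],x['score']) for x in A[:2]],[(x['xy'],x['score']) for x in B[:2]])
    if A and B: print(tri(S,A[0]['xy'],T,B[0]['xy']))
r=ctrl.masks_of('cup','side')
if r: print(r[0]['score'],r[0]['bbox'])
# direction of cup axis in side image: predicted bbox of upright cup at the grasp point
g=o['ee_pos']-19*R0[:,2]
for t in(-10,0,10):
    P=(R.from_euler('y',180+t,degrees=True).as_matrix()@(cupP-[0,0,38]).T).T+g
    q=proj(S,P); print('pred',t,q.min(0),q.max(0))
E
python3 m3.py b
```

```text
8.525 [532.35  44.28 176.07] grasp [546.88  45.31 188.27] 49.92419127800649 [-0.67  0.01 -0.33] 
 [[ 0.64  0.07 -0.76]
 [ 0.04 -1.   -0.05]
 [-0.77  0.   -0.64]] [ 0.06  0.8   1.34 -0.01  1.87  1.56]
cup [([294.8, 141.9], 0.76)] []
cup_rim [([294.3, 187.7], 0.9)] []
0.76 [279.0, 135.7, 313.0, 194.8]
pred -10 [276.43 133.77] [314.41 193.2 ]
pred 0 [280.02 133.8 ] [310.01 193.6 ]
pred 10 [276.81 133.8 ] [313.63 193.7 ]
```

View pics/b.png

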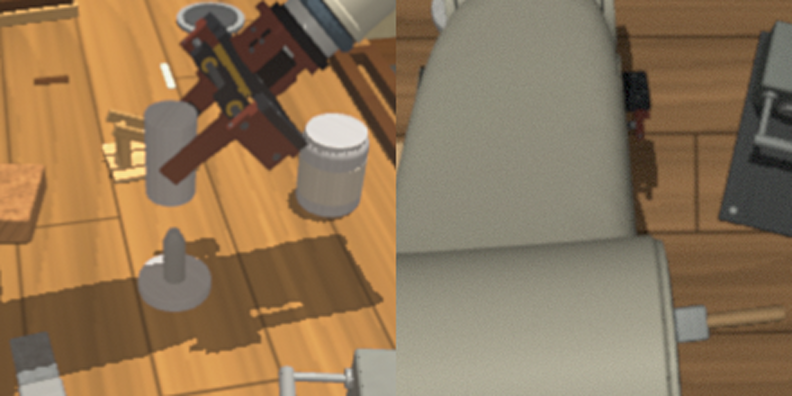

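>>> apply_moves([
  [-1,[0.35,-0.05,0.29],[0,0,0]],
  [-1,[0.35,0,0.29],[0,0,0]],
  [-1,[0.35,0,0.29],[0,0,0]],
  [-1,[0.35,0,0.29],[0,0,0]],
  [-1,[0.31,0,0.26],[0,0,0]],
  [-1,[0,0,0],[0,0,0]],
  [-1,[0,0,0],[0,0,0]],
])

```text
t: 9.65
ee_pos: [532.7, 46.0, 64.3]
orientation: [2.817, 0.098, -1.318]
ft_force: [0.8, -0.1, -0.7]
width: 50.0
grasp_force: 29.9
```

```bash
python3 m3.py c
```

```text
9.75 [532.96  45.98  64.82] grasp [547.49  47.01  77.02] 49.95289607577075 [-0.16  0.34 -1.55] 
 [[ 0.64  0.07 -0.77]
 [ 0.04 -1.   -0.05]
 [-0.77  0.   -0.64]] [ 0.07  0.95  1.34 -0.    1.73  1.57]
cup [([297.4, 195.2], 0.96), ([384.3, 192.5], 0.63)] []
cup_rim [([295.4, 234.3], 0.85), ([294.5, 194.1], 0.33)] []
0.87 [281.6, 184.0, 309.8, 241.6]
pred -10 [278.98 185.58] [313.79 238.66]
pred 0 [282.27 185.46] [309.72 239.14]
pred 10 [279.21 185.44] [313.03 239.3 ]
```

View pics/c.png

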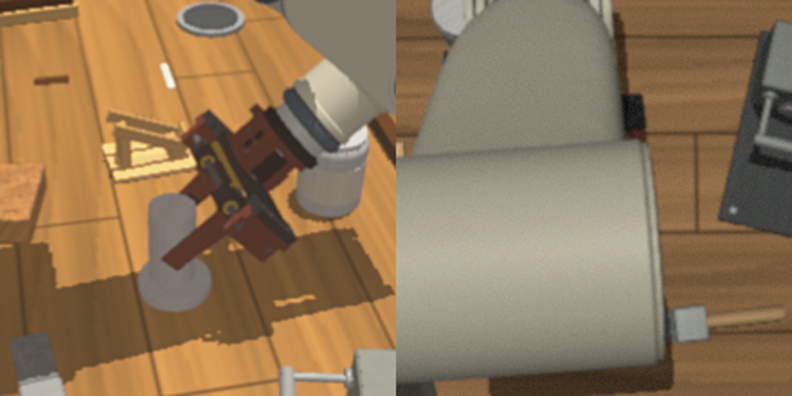

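The cup is centred over the foot, with both at column 174 of the crop. It stands upright with the rim about 8 mm above the foot, so I lower it in small steps.

>>> apply_moves([
  [-1,[0.05,0,0.04],[0,0,0]],
  [-1,[0.04,0,0.03],[0,0,0]],
  [-1,[0,0,0],[0,0,0]],
])

```text
t: 10.38
ee_pos: [532.3, 46.0, 58.0]
orientation: [2.816, 0.098, -1.319]
ft_force: [0.4, -0.3, -2.3]
width: 50.3
grasp_force: 29.9
```

>>> apply_moves([
  [-1,[0.03,0,0.025],[0,0,0]],
  [-1,[0,0,0],[0,0,0]],
])

```text
t: 10.62
ee_pos: [532.5, 46.0, 56.2]
orientation: [2.817, 0.098, -1.319]
ft_force: [0.9, -0.7, -1.8]
width: 49.9
grasp_force: 29.9
```

>>> apply_moves([
  [-1,[0.023,0,0.02],[0,0,0]],
  [-1,[0,0,0],[0,0,0]],
])

```text
t: 10.88
ee_pos: [532.4, 46.0, 56.0]
orientation: [2.816, 0.098, -1.32]
ft_force: [-0.9, 0.9, 5.6]
width: 50.0
grasp_force: 29.9
```

>>> apply_moves([
  [-1,[0.023,0,0.02],[0,0,0]],
  [-1,[0,0,0],[0,0,0]],
])

```text
t: 11.12
ee_pos: [532.2, 46.1, 55.9]
orientation: [2.815, 0.098, -1.322]
ft_force: [-1.8, 1.0, 13.6]
width: 50.5
grasp_force: 29.9
```

>>> apply_moves([
  [-1,[-0.025,0,-0.02],[0,0,0]],
  [1,[0,0,0],[0,0,0]],
  [1,[0,0,0],[0,0,0]],
  [1,[0,0,0],[0,0,0]],
  [1,[0,0,0],[0,0,0]],
  [1,[0,0,0],[0,0,0]],
])

```text
t: 11.88
ee_pos: [532.4, 46.0, 54.8]
orientation: [2.817, 0.098, -1.319]
ft_force: [-0.2, 0.3, 0.0]
width: 87.7
grasp_force: 0.0
```

```bash
python3 m3.py d
```

```text
11.975 [532.4   45.96  54.85] grasp [546.96  46.99  67.02] 87.58001720320898 [-0.45 -0.8  -0.3 ] 
 [[ 0.64  0.07 -0.77]
 [ 0.04 -1.   -0.05]
 [-0.77  0.   -0.64]] [ 0.07  0.96  1.34 -0.    1.72  1.57]
cup [([293.8, 197.8], 0.62)] [([399.3, 222.7], 0.33)]
(array([ 535.56, -168.32,  283.24]), np.float64(58.13316073468431))
cup_rim [([295.1, 235.2], 0.58)] []
0.93 [281.2, 192.4, 310.4, 242.0]
pred -10 [278.88 189.91] [313.45 242.49]
pred 0 [282.15 189.78] [309.4  242.98]
pred 10 [279.12 189.76] [312.68 243.14]
```

>>> apply_moves([
  [1,[0,0,-0.3],[0,0,0]],
  [1,[0,0,-0.5],[0,0,0]],
  [1,[0,0,-0.6],[0,0,0]],
  [1,[-0.4,0,-0.5],[0,0,0]],
  [1,[-0.6,0,-0.3],[0,0,0]],
  [1,[0,0,0],[0,0,0]],
])

```text
t: 12.98
ee_pos: [586.6, 49.8, 166.8]
orientation: [2.82, 0.098, -1.311]
ft_force: [0.4, 0.2, -0.2]
width: 88.4
grasp_force: 0.0
```

```bash
cat > m4.py <<'E'
from fit import *
S=cam('side');T=cam('top')
a=S['pixels'][160:400,220:480];b=T['pixels'][120:360,220:480]
cv2.imwrite('pics/e.png',cv2.resize(np.hstack([a,b]),None,fx=1.5,fy=1.5,interpolation=cv2.INTER_CUBIC))
o=ctrl.get_obs();print(o['t'],o['ee_pos'],o['qpos'].round(2))
r=ctrl.masks_of('cup','side'); print([(x['score'],x['bbox']) for x in r[:2]])
P=(R.from_euler('y',180,degrees=True).as_matrix()@cupP.T).T+[547.5,47.5,105]; q=proj(S,P); print('pred cup',q.min(0),q.max(0))
M=[]
for n,i in(('side',S),('top',T)):
    r=ctrl.masks_of('valve',n)
    if r: print(n,fit(valve,[690,-235,-.25],[(i,r[0]['region'].astype(float))],[5,5,.05]))
ex=np.array([np.cos(.25),-np.sin(.25),0]);ey=np.array([np.sin(.25),np.cos(.25),0])
for l in('stirrup','pointer','mark'):
    for n,i in(('side',S),('top',T)):
        for x in ctrl.pinpoint(l,n)[:1]:
            p=atz(i,x['xy'],85)-[690,-235,0]; print(l,n,np.round(x['xy'],1),round(x['score'],2),p+[690,-235,0],'valve x,y',p@ex,p@ey)
E
python3 m4.py
```

```text
13.075 [585.14  49.73 163.91] [ 0.07  0.89  1.19 -0.    1.94  1.57]
[(0.79, [278.2, 191.0, 311.8, 242.5])]
pred cup [282.4  189.59] [309.63 242.76]
side (array([ 690.48, -233.74,   -0.25]), np.float64(0.08544286001205059))
top (array([ 689.51, -235.62,   -0.25]), np.float64(0.05425638395552945))
stirrup side [358.6 306.8] 0.58 [ 596.38 -205.54   85.  ] valve x,y -97.99775485547688 5.383446803978967
stirrup top [399.3 224.5] 0.69 [ 590.45 -208.67   85.  ] valve x,y -102.97010035301739 0.882624542476425
pointer side [363.5 342.7] 0.58 [ 585.45 -269.55   85.  ] valve x,y -92.74934095864803 -59.345214169828864
pointer top [431.3 227.1] 0.73 [ 584.64 -275.92   85.  ] valve x,y -91.9603458631358 -65.71001630482225
mark side [336.1 351.9] 0.7 [ 543.66 -276.52   85.  ] valve x,y -131.52012280854726 -76.43231346384447
mark top [430.7 246.2] 0.67 [ 544.71 -273.26   85.  ] valve x,y -131.30772835430002 -73.01635178630639
```

View pics/e.png

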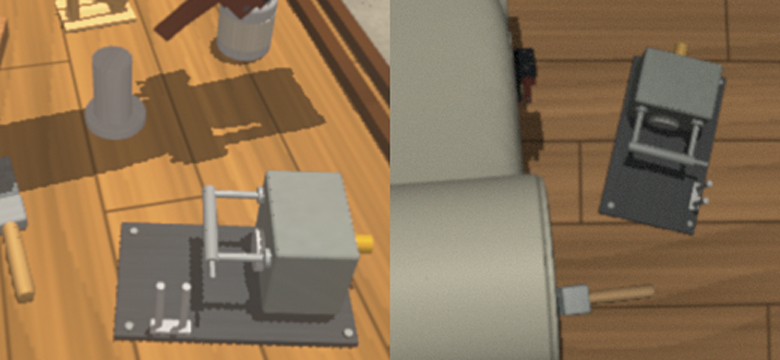

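The cup stands upright and flat on the foot: in the crop, its axis is at column 112 and the foot at (115,115). The stirrup bar runs from (210,190) to (211,262), and the post tops are at (160,286) and (186,287).

```bash
python3 - <<'E'
from h import *
import kin
o=ctrl.get_obs(); R0=R.from_rotvec(o['orientation']).as_matrix()
y=np.array([np.cos(.25),-np.sin(.25),0]);z=np.array([0,0,-1.]);M=np.c_[np.cross(y,z),y,z]
p,Rc=rows(o['ee_pos'],R0,np.array([596,-211,190.]),M,14,0)
print(kin.ik(np.array([596,-211,66.]),M,np.load('k.npy'),o['qpos'])); print(R.from_matrix(R0.T@M).magnitude())
E
```

```text
[[0, [-0.04, 0.37, -0.02], [-0.025, 0.034, -0.053]], [0, [-0.06, 0.37, -0.0], [-0.025, 0.035, -0.053]], [0, [-0.1, 0.36, 0.0], [-0.024, 0.034, -0.053]], [0, [-0.12, 0.36, 0.02], [-0.025, 0.035, -0.053]], [0, [-0.16, 0.34, 0.01], [-0.025, 0.034, -0.053]], [0, [-0.19, 0.32, 0.03], [-0.025, 0.034, -0.053]], [0, [-0.21, 0.31, 0.02], [-0.025, 0.035, -0.053]], [0, [-0.24, 0.29, 0.02], [-0.024, 0.034, -0.053]]]
[[0, [-0.26, 0.26, 0.03], [-0.025, 0.035, -0.053]], [0, [-0.28, 0.25, 0.01], [-0.025, 0.034, -0.053]], [0, [-0.31, 0.21, 0.01], [-0.025, 0.034, -0.053]], [0, [-0.32, 0.19, -0.0], [-0.025, 0.035, -0.053]], [0, [-0.34, 0.17, -0.01], [-0.025, 0.034, -0.053]], [0, [-0.35, 0.13, -0.02], [-0.024, 0.035, -0.053]]]
max 0.37 0.053 end [ 595.7 -211.1  189.8]
(array([-3.58916706e-01,  6.37203434e-01,  1.69488485e+00, -3.73499898e-17,
        8.09504374e-01, -1.08916706e-01]), np.float64(2.2737367544323206e-15))
1.4928967692026782
```

>>> apply_moves([
  [1,[-0.4,0,-0.32],[0,0,0]],
  [1,[-0.4,0,-0.32],[0,0,0]],
  [0,[-0.04,0.37,-0.02],[-0.025,0.034,-0.053]],
  [0,[-0.06,0.37,0],[-0.025,0.035,-0.053]],
  [0,[-0.1,0.36,0.0],[-0.024,0.034,-0.053]],
  [0,[-0.12,0.36,0.02],[-0.025,0.035,-0.053]],
  [0,[-0.16,0.34,0.01],[-0.025,0.034,-0.053]],
  [0,[-0.19,0.32,0.03],[-0.025,0.034,-0.053]],
])

```text
t: 14.52
ee_pos: [588.9, -62.7, 229.1]
orientation: [2.864, 0.951, -0.799]
ft_force: [0.5, -0.0, -0.1]
width: 44.2
grasp_force: 0.0
```

>>> apply_moves([
  [0,[-0.21,0.31,0.02],[-0.025,0.035,-0.053]],
  [0,[-0.24,0.29,0.02],[-0.024,0.034,-0.053]],
  [0,[-0.26,0.26,0.03],[-0.025,0.035,-0.053]],
  [0,[-0.28,0.25,0.01],[-0.025,0.034,-0.053]],
  [0,[-0.31,0.21,0.01],[-0.025,0.034,-0.053]],
  [0,[-0.32,0.19,0],[-0.025,0.035,-0.053]],
  [0,[-0.34,0.17,-0.01],[-0.025,0.034,-0.053]],
  [0,[-0.35,0.13,-0.02],[-0.024,0.035,-0.053]],
])

```text
t: 15.52
ee_pos: [595.1, -211.8, 244.4]
orientation: [2.476, 1.929, 0.007]
ft_force: [0.2, -0.4, 0.2]
width: 43.7
grasp_force: 0.0
```

>>> apply_moves([
  [0,[0,0,0],[0,0,0]],
  [0,[0,0,0],[0,0,0]],
])

```text
t: 15.78
ee_pos: [594.9, -210.9, 242.8]
orientation: [2.482, 1.925, 0.001]
ft_force: [-0.8, 0.6, 0.3]
width: 44.3
grasp_force: 0.0
```

```bash
python3 - <<'E'
from h import *
o=ctrl.get_obs(); R0=R.from_rotvec(o['orientation']).as_matrix(); print(o['t'],o['ee_pos'],o['width'],R0.round(3))
y=np.array([np.cos(.25),-np.sin(.25),0]);z=np.array([0,0,-1.]);M=np.c_[np.cross(y,z),y,z]
rows(o['ee_pos'],R0,np.array([596,-211,66.]),M,6,0)
S=cam('side'); print(proj(S,o['ee_pos']))
cv2.imwrite('pics/f.png',cv2.resize(S['pixels'][160:400,220:480],None,fx=1.6,fy=1.6,interpolation=cv2.INTER_CUBIC))
E
```

```text
15.775 [ 594.92639615 -210.87732752  242.75227778] 44.25898791889258 [[ 0.249  0.968  0.001]
 [ 0.968 -0.249 -0.   ]
 [ 0.     0.001 -1.   ]]
[[0, [0.0, 0.0, 0.59], [0.0, -0.0, -0.0]], [0, [0.0, 0.01, 0.59], [0.0, -0.0, -0.0]], [0, [0.0, -0.0, 0.59], [0.0, -0.0, -0.001]], [0, [0.0, 0.0, 0.59], [0.0, -0.0, 0.0]], [0, [0.0, 0.0, 0.59], [0.001, -0.0, 0.0]], [0, [0.0, 0.01, 0.59], [-0.0, -0.0, -0.0]]]
max 0.59 0.001 end [ 596.  -211.1   65.8]
[[367.81912962 232.41634286]]
```

View pics/f.png

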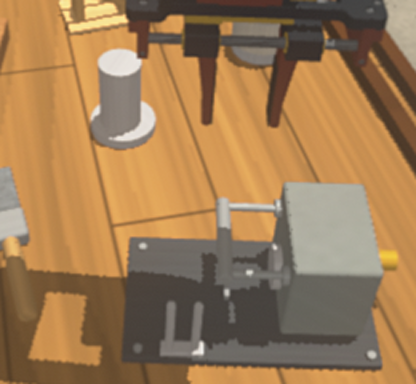

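The open fingers hang squarely above the bar, with tips at (207,122) and (274,125) in the crop. The cup is well seated at (120,90).

>>> apply_moves([
  [0,[0,0,0.6],[0,0,0]],
  [0,[0,0,0.6],[0,0,0]],
  [0,[0,0,0.6],[0,0,0]],
  [0,[0,0,0.6],[0,0,0]],
  [0,[0,0.01,0.6],[0,0,0]],
  [0,[0,0.01,0.52],[0,0,0]],
  [0,[0,0,0],[0,0,0]],
])

```text
t: 16.7
ee_pos: [594.7, -209.6, 63.5]
orientation: [-2.477, -1.926, 0.003]
ft_force: [0.4, 0.3, 0.4]
width: 43.7
grasp_force: 0.0
```

>>> apply_moves([
  [-1,[0,0,0],[0,0,0]],
  [-1,[0,0,0],[0,0,0]],
  [-1,[0,0,0],[0,0,0]],
  [-1,[0,0,0],[0,0,0]],
  [-1,[0,0,0],[0,0,0]],
])

```text
t: 17.32
ee_pos: [595.2, -211.1, 66.2]
orientation: [-2.48, -1.926, -0.0]
ft_force: [-3.0, 1.2, 5.7]
width: 13.4
grasp_force: 30.0
```

>>> apply_moves([
  [-1,[0,-0.18,0],[0,0,0]],
  [-1,[0,-0.18,0],[0,0,0]],
  [-1,[0,-0.18,0],[0,0,0]],
  [-1,[0,-0.18,0],[0,0,0]],
  [-1,[0,0,0],[0,0,0]],
  [-1,[0,0,0],[0,0,0]],
])

```text
t: 18.08
ee_pos: [563.5, -203.2, 66.3]
orientation: [2.477, 1.924, 0.007]
ft_force: [8.2, -2.3, -5.0]
width: 13.2
grasp_force: 30.0
```

```bash
cat > m5.py <<'E'
from h import *
import sys
np.set_printoptions(precision=1,suppress=True)
o=ctrl.get_obs(); S=cam('side');T=cam('top'); print(o['t'],o['ee_pos'],o['ft_force'],o['width'],o['grasp_force'])
ex=np.array([np.cos(.25),-np.sin(.25),0]);ey=np.array([np.sin(.25),np.cos(.25),0])
print('tcp valve x',(o['ee_pos']-[690,-235,0])@ex)
for l in('pointer','mark'):
    for n,i in(('side',S),('top',T)):
        for x in ctrl.pinpoint(l,n)[:1]:
            p=atz(i,x['xy'],85)-[690,-235,0]; print(l,n,np.round(x['xy'],1),round(x['score'],2),'valve x,y',p@ex,p@ey)
def V(x,y,z=85): return np.array([690,-235,z])+[0,0,0]+ex*x+ey*y
print('side px of +-12 posts about -132:',proj(S,[V(-144,-75),V(-120,-75),V(-132,-66)]))
c=S['pixels'][325:385,300:380]; d=T['pixels'][225:285,400:480]
cv2.imwrite(f'pics/{sys.argv[1]}.png',cv2.resize(np.hstack([c,d]),None,fx=5,fy=5,interpolation=cv2.INTER_CUBIC))
E
python3 m5.py g
```

```text
18.075 [ 563.5 -203.2   66.3] [ 8.2 -2.3 -5. ] 13.23025850634691 30.001115798950195
tcp valve x -130.41569557954628
pointer side [338.8 345.5] 0.63 valve x,y -127.78556959093508 -65.6364039022524
mark side [337.6 349.8] 0.89 valve x,y -129.44457934665235 -72.87732879425486
side px of +-12 posts about -132: [[327.2 350.7]
 [344.4 351.3]
 [335.8 345.6]]
```

View pics/g.png

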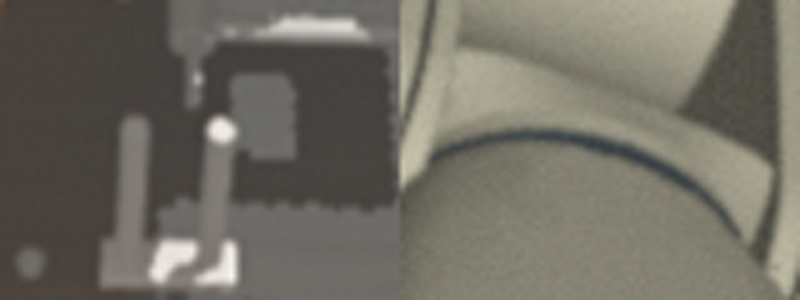

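The pointer blade is at crop column 192 (tip row 107), and the post tops are at columns 135 and 221, so their midpoint is 178. It needs about 4 mm more pull.

>>> apply_moves([
  [-1,[0,-0.04,0],[0,0,0]],
  [-1,[0,-0.04,0],[0,0,0]],
  [-1,[0,0,0],[0,0,0]],
  [-1,[0,0,0],[0,0,0]],
  [-1,[0,0,0],[0,0,0]],
])

```text
t: 19.0
ee_pos: [559.9, -202.3, 66.3]
orientation: [2.477, 1.923, 0.007]
ft_force: [8.7, -1.3, -4.5]
width: 13.1
grasp_force: 30.0
```

```bash
python3 m5.py h
```

```text
19.0 [ 559.9 -202.3   66.3] [ 8.7 -1.3 -4.5] 13.09212184786135 30.000905692577362
tcp valve x -134.11804044550493
pointer side [336.5 345.4] 0.83 valve x,y -131.02964869228316 -65.61538625223776
mark side [336.4 353.1] 0.83 valve x,y -131.08923144014238 -78.3798715622288
side px of +-12 posts about -132: [[327.2 350.7]
 [344.4 351.3]
 [335.8 345.6]]
```

View pics/h.png

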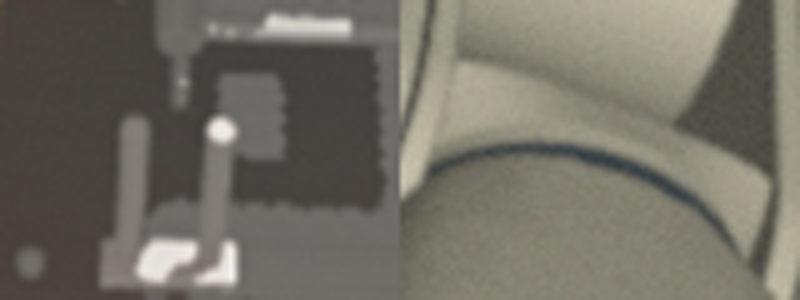

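The pointer is at column 180 and the posts' midpoint at 178, so it is about 0.5 mm off the mark. I check that the hold is steady, then hand in.

>>> apply_moves([
  [-1,[0,0,0],[0,0,0]],
  [-1,[0,0,0],[0,0,0]],
  [-1,[0,0,0],[0,0,0]],
  [-1,[0,0,0],[0,0,0]],
])

```text
t: 19.8
ee_pos: [559.9, -202.4, 66.3]
orientation: [2.477, 1.923, 0.007]
ft_force: [8.4, -1.9, -4.5]
width: 13.1
grasp_force: 30.0
```

```bash
python3 - <<'E'
from h import *
S=cam('side'); print(ctrl.pinpoint('pointer','side')[0]['xy'], ctrl.masks_of('cup','side')[0]['bbox'], ctrl.get_obs()['ee_pos'])
print(ctrl.close_job())
E
```

```text
[335.5, 346.1] [282.2, 192.1, 309.3, 244.1] [ 559.95171795 -202.35362994   66.28878716]
the job is handed in; nothing more can be done
None
```

The job is handed in: the cup stands upside down over the peg with its rim on the foot, and the arm is holding the stirrup with its pointer about 0.5 mm off the mark as measured in the side picture (verdict not shown).

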